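# Draw out the toaster oven's crumb tray with the hook tool

## Task

Pick up the wooden-handled hook tool, drop its hook into the pull ring of the toaster oven's crumb tray and draw the tray out until you feel it come up firmly against the hidden stop inside the oven: lean on it for a moment with about 13 newtons, and never load the tray beyond 18 newtons with the hook. Then unhook, leaving the tray out, and stand the tool back on the table on its handle, clear of tray and oven, and let go. Keep the fingers off the tray and leave the mug, jar and soap bottle where they are.

Things in the scene. Friction and masses are not known exactly. Their poses are not given: they have to be found in the camera images.
- oven: Compact steel toaster oven, 290 deep x 360 wide x 215 high, fixed on the table. Origin: under its centre, on the table. x points from its front to its back, y along its width, z up. The front face is at x = -150; a door handle near its top stands out 23 from it. The crumb tray slides in a low slot under the door and comes out along -x.
- slot (a point): Middle of the slot's lower front edge; axes as the oven's. Inside, out of sight, a sprung rubber buffer stops the tray 40 to 95 mm out from fully shut (ring centre 82 to 137 in front of this point); where differs each time and only feel tells. It gives about 0.25 mm per newton for 8 mm, then is solid.
- tray: Loose aluminium crumb tray, 250 long x 286 wide x 16 high, 0.25 to 0.5 kg, in the oven's slot with 3 mm play each side; at the start shut or up to 12 mm out. Sliding it takes about 1 to 4 N. Origin: centre of its underside, 26 above the table; axes as the oven's: it comes out along its -x.
- ring (a point): Centre of the flat, rigid pull ring ahead of the middle of the tray's front lip: steel wire 5 thick, hole about 19 across, lying level 34 above the table, 40 ahead of the lip (165 ahead of the tray's origin). A 10 wide stem joins it to the lip on the oven side. Axes as the tray's.
- hook_tool: Hook tool, 0.12 kg: wooden handle 110 long x 22 wide x 36 high standing on the table on its long underside; from one end a steel rod 5 thick runs out at 34 above the underside and turns down 130 from the handle's middle into a hook. Origin: centre of the handle's underside. x points along the tool from handle to hook, z up.
- handle (a point): Place to grip the tool: on the middle of the handle's length and width, 26 above its underside (grip across the 22 mm width, from above). Grip it hard (about 90 N), or it twists in the fingers under the pull.
- hook (a point): Centre of the hook's upright 5 mm prong at its crook, 130 ahead of the handle's middle, 14 above the handle's underside. The prong runs from 29 down to 8 above the underside; below it a lip turns back 6 towards the handle, ending 1.5 above the underside: from above the hook spans 2.5 ahead of this point to 8.5 behind it.
- mug: White mug, 80 across x 95 high, beside the oven's front. Origin under its centre. Leave alone.
- jar: Glass jar, 68 across x 90 high, standing on top of the oven. Origin under its centre. Leave alone.
- soap: Clear soap bottle, 64 across x 190 high, on the table. Origin under its centre. Leave alone.
Not all that is in view belongs to the job. What is meant by the hook_tool is not pink, turquoise or yellow, and is the larger of those in its own colour.

How it is judged:
By the outcome, as a careful person would: the job done as asked, in the order asked, and still so for the second after the job is handed in, with the robot touching nothing.
It also fails if it takes over 67 s, if anything falls off the work surface, if the arm or the gripper's body presses on something with over 40 N, if the wrist force passes 120 N, or if a joint passes its speed limit or range.

## Robot

A 6-joint arm with a two-finger parallel gripper is mounted at the origin on the work surface. World frame = base frame: x ahead of the robot, y to its left, z up, the work surface at z = 0. Lengths are in mm, angles in rad, forces in N, time in s.
With the tool pointing down it reaches from about 350 to 875 mm from the base axis. Payload 4.2 kg.
Tool frame: the origin (TCP) lies at the very end of the fingers, on their centre line; the grasp point (between the pads) lies 19 mm behind it (pinch_z is the distance from the TCP to the grasp point, in mm); z points along the fingers, y is the line along which they close (so a half turn about z gives the same grasp; the last joint's range is limited). The gripper opens to 85 mm and grips with 20 to 120 N. Pads are 22 mm wide; open, the fingers measure 114 mm over their backs; the gripper's body (76 mm by 85 mm) begins 54 mm behind the grasp point. The pads swing forward as they close: fully open they stand 13 mm farther back than shut.
Start: joints at [-0.866, 0.385, 0.008, 0, -1.194, -0.259], TCP at [269.499, -563.888, 231.312] pointing down, gripper open.
Joint ranges: [-3.14, 3.14], [-1.21, 2.06], [-1.07, 1.41], [-3.16, 2.05], [-2.99, -0.16], [-3.1, 3.1]. Speed limits (rad/s): [2.79, 2.79, 3.14, 3.14, 3.14, 3.14].

## Interface

Orientations are given as a unit quaternion [x, y, z, w].
In Python, from bench import * gives the robot as it stands.
- The arm moves only by the tool arm_command, never from a script. Its argument "steps" is one flat list of numbers, 4 for each row, row after row: the shift along the tool's x, y, z in m, then the turn about the tool's z in rad. In form: [tx, ty, tz, roll, tx, ty, tz, roll, ...]. A call has 1 to 20 rows; each row shifts and turns the commanded pose from where the row before left it, along the tool's axes as they then stand; what a row does not reach is not made up. A row lasts 1/8 s, in which the tool goes at most 62.5 mm and 10.7 degrees, less where a joint would pass 70% of its speed; a pose out of reach is approached as far as the arm can. A call with a gripper value outside its range is refused whole. "grip" is the finger opening in m, from 0 to 0.0854, set as the call begins (left out, the last holds). The fingers move at their own pace and stop on an object; the grip force is fixed at half the most. Time passes only in rows, so rows that do not move let the fingers close. It gives the time, the measured TCP pose, the force, the opening and the grip force at its end, in the units of the state.
- read_state(): the state, without advancing time (a new reading comes with each control period).
- get_image(name): name is "scene" or "side" or "wrist"; returns the picture (384x512x3 uint8, red, green, blue); there is no depth.
- get_calibration(name): a dict with "camera_matrix" (3x3 intrinsics, pixels), "cam_to_world" (4x4, takes a point from camera to world coordinates). Camera axes: x right, y down, z forward; pixel columns grow to the right and rows downward; lengths in mm; the calibration is good to about 2 mm. A picture is of the moment at which its call begins: read the wrist's pose just before it. get_calibration takes no time and is no camera call; for the wrist camera it gives the pose at the moment of the call.
- job_done(): hands the job in; it is judged then, once.
The state is a dict: "clock": time; "joints": joint angles; "joint_vel": joint speeds; "joint_efforts": joint torques, N m; "position": TCP position; "ee_rot": TCP orientation; "contact_force": force on the tool from outside, world axes, zero at the start; "wrist_torque": the same for the moment, N m; "gripper_width": finger opening in mm; "grasp_force": force on a finger pad.
Only numpy, scipy, OpenCV 4.12 (cv2) and the standard library are available. Lean on these libraries where they do the work, as an engineer would, in place of code of your own. Each camera call takes 0.05 s, during which the arm holds its last target. There are 200 camera calls.

## Working session

There is one attempt and no reset: what is moved stays moved. The work goes in short steps, Python scripts to look and compute and a tool call to move; the robot and the scene stay as the last step left them, time stands still between calls to the robot, and variables do not carry over. Pictures are saved under pics/ and viewed, at most 10 in all, crops included, and the job is handed in when it is done.

Besides the shell and the picture viewer there is one more tool, called after "Call:" as name(argument=value, ...) on one line, values as JSON. arm_command: Moves the arm, as the interface text tells. Its arguments: {"type":"object","properties":{"steps":{"type":"array","items":{"type":"number"}},"grip":{"type":"number"}},"required":["steps"]}

```bash
mkdir -p pics; ls
python3 - <<'E'
from bench import *
import cv2,numpy as np
s=read_state();print(s)
for n in("scene","side"):
    im=get_image(n);c=get_calibration(n);cv2.imwrite(f"pics/{n}0.png",im[:,:,::-1]);print(n,np.round(c["camera_matrix"],1).tolist(),np.round(c["cam_to_world"],3).tolist())
a=cv2.imread("pics/scene0.png");b=cv2.imread("pics/side0.png")
cv2.imwrite("pics/s0.png",cv2.resize(a,(800,600),interpolation=cv2.INTER_CUBIC));cv2.imwrite("pics/d0.png",cv2.resize(b,(800,600),interpolation=cv2.INTER_CUBIC))
E
```

```text
pics
{'clock': 0.0, 'joints': array([-8.66391322e-01,  3.85534837e-01,  6.60138804e-03, -5.21054761e-04,
       -1.19398109e+00, -2.58628171e-01]), 'joint_vel': array([-0.00054075,  0.00162189, -0.00054529,  0.00079487, -0.00045276,
        0.0010507 ]), 'joint_efforts': array([-2.98830837e-04, -3.92291164e+01,  1.88402063e+01,  4.18618083e+00,
       -4.52528868e-03,  6.57568080e-06]), 'position': array([ 269.25438569, -563.3689431 ,  230.22185144]), 'ee_rot': array([-2.20953633e-01,  9.75283708e-01,  1.05082280e-03, -2.75883388e-04]), 'contact_force': array([-0.1081795 , -0.52894081,  0.39802447]), 'wrist_torque': array([ 0.0325224 ,  0.01678623, -0.01992682]), 'grasp_force': 0.0, 'gripper_width': 85.8448592412303}
scene [[445.6, 0.0, 258.5], [0.0, 445.6, 189.8], [0.0, 0.0, 1.0]] [[-0.461, 0.682, -0.567, 1277.819], [0.887, 0.363, -0.285, 434.145], [0.012, -0.635, -0.773, 1130.826], [0.0, 0.0, 0.0, 1.0]]
side [[421.6, 0.0, 243.3], [0.0, 421.6, 191.4], [0.0, 0.0, 1.0]] [[0.216, 0.928, -0.303, 977.889], [0.976, -0.205, 0.069, -19.134], [0.002, -0.31, -0.951, 1395.2], [0.0, 0.0, 0.0, 1.0]]
```

View pics/s0.png

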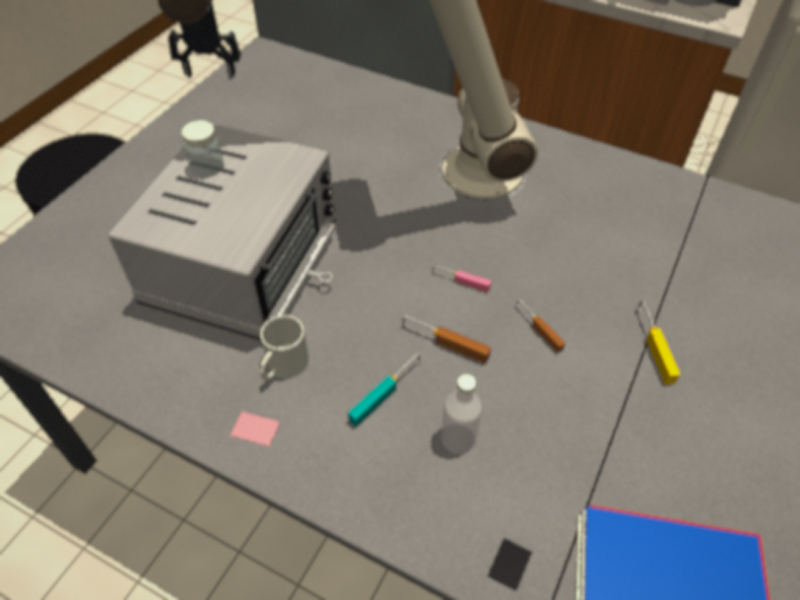

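View pics/d0.png

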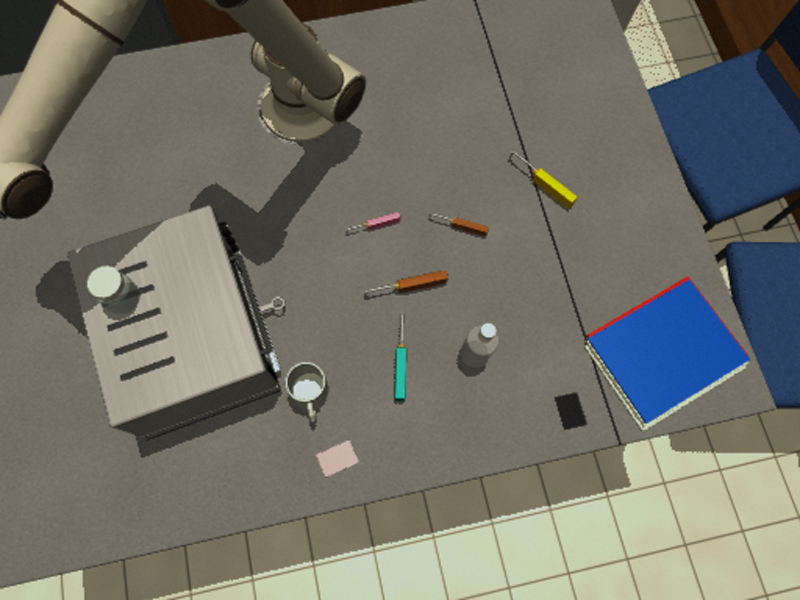

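Candidates in the 800x600 side view are pink (375,223), small brown (460,226), large brown (410,284), turquoise (401,360) and yellow (545,180). The large brown one at (410,284), scene (450,340), fits: it is not an excluded colour and is the larger of the two brown ones. The ring is at (277,304) in the side view, and the mug is at (305,385). I'll confirm in a crop and measure.

```bash
cat > h.py <<'E'
from bench import *
import cv2,numpy as np
from scipy.spatial.transform import Rotation as R
def ray(cal,u,v):
    K=cal["camera_matrix"];T=cal["cam_to_world"]
    d=T[:3,:3]@np.linalg.solve(K,[u,v,1.]);return T[:3,3],d
def onz(cal,u,v,z):
    o,d=ray(cal,u,v);return o+d*(z-o[2])/d[2]
def tri(rs):
    A=np.zeros((3,3));b=np.zeros(3)
    for o,d in rs:
        d=d/np.linalg.norm(d);P=np.eye(3)-np.outer(d,d);A+=P;b+=P@o
    p=np.linalg.solve(A,b);return p,[float(np.linalg.norm(np.cross(p-o,d/np.linalg.norm(d)))) for o,d in rs]
def brown(im): # bgr
    h=cv2.cvtColor(im,cv2.COLOR_BGR2HSV);return cv2.inRange(h,(5,140,60),(15,255,255))
def blobs(m,amin=40):
    cs,_=cv2.findContours(m,cv2.RETR_EXTERNAL,cv2.CHAIN_APPROX_NONE)
    return sorted([c for c in cs if cv2.contourArea(c)>amin],key=cv2.contourArea,reverse=True)
E
python3 - <<'E'
from h import *
r={}
for n in("scene","side"):
    im=cv2.imread(f"pics/{n}0.png");c=get_calibration(n)
    for b in blobs(brown(im))[:6]:
        q=cv2.minAreaRect(b);ax=cv2.fitLine(b,cv2.DIST_L2,0,.01,.01).ravel()
        print(n,cv2.contourArea(b),np.round(q[0],1),np.round(q[1],1),np.round(ax,2),np.round(onz(c,*q[0],20),0))
c=get_calibration("side")
for nm,u,v,z in(("ring",277,304,34),("hook",368,293,20),("handle",423,282,30),("mug",305,383,50),("soap",480,345,90)):
    print(nm,np.round(onz(c,u*.64,v*.64,z)))
im=cv2.imread("pics/side0.png");cv2.imwrite("pics/c1.png",cv2.resize(im[125:205,155:320],(800,388),interpolation=cv2.INTER_CUBIC))
E
```

```text
scene 10383.5 [384.2  50.5] [177.2  79.2] [9.5000e-01 3.0000e-01 3.9024e+02 4.6300e+01] [-494.  146.   20.]
scene 1099.0 [52.1 48.9] [ 11.  134.8] [ 0.82 -0.58 50.45 50.97] [  183. -1126.    20.]
scene 303.0 [295.4 220.2] [35.1 10. ] [  0.92   0.39 295.56 220.21] [516. 180.  20.]
scene 132.0 [350.  213.5] [24.7  6.4] [  0.68   0.73 350.43 213.45] [413. 319.  20.]
side 257.5 [470.1  15.3] [37.9  9.4] [4.400e-01 9.000e-01 4.697e+02 1.549e+01] [  15. 1121.   20.]
side 225.5 [496.  10.] [20. 26.] [ 9.3000e-01 -3.7000e-01  4.9459e+02  5.8000e+00] [  13. 1232.   20.]
side 191.5 [480.7  13.3] [31.4  9.8] [4.2000e-01 9.1000e-01 4.8044e+02 1.2840e+01] [  15. 1166.   20.]
side 151.5 [502.3  41.8] [31.5  9.9] [  0.53   0.85 501.56  41.18] [ 160. 1196.   20.]
side 143.0 [270.4 178.4] [ 5.7 31.1] [ 9.8000e-01 -2.0000e-01  2.7004e+02  1.7849e+02] [514. 182.  20.]
side 67.5 [300.8 143.6] [22.3  4.1] [9.6000e-01 2.6000e-01 3.0119e+02 1.4368e+02] [409. 320.  20.]
ring [ 507. -141.   34.]
hook [520.  57.  20.]
handle [525. 180.  30.]
mug [ 694. -112.   50.]
soap [702. 253.  90.]
```

View pics/c1.png

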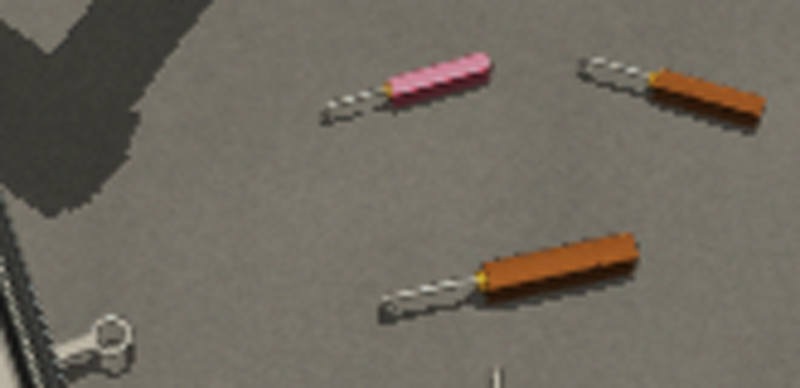

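The crop confirms it: the large brown tool has its handle at crop (560,265), with the rod and hook running left to (385,310). The small brown one is at (705,100), and the ring is at (112,333). I'll lift the arm over the oven and fly above the tool.

Call:
arm_command(steps=[0,0,-0.05,0,0,0,-0.05,0,0,0,-0.05,0,0,0,-0.05,0,-0.03,0.0265,0,0,-0.03,0.0265,0,0,-0.03,0.0265,0,0,-0.03,0.0265,0,0,-0.03,0.0265,0,0,-0.03,0.0265,0,0,-0.03,0.0265,0,0,-0.03,0.0265,0,0,-0.03,0.0265,0,0,-0.03,0.0265,0,0,-0.03,0.0265,0,0,-0.03,0.0265,0,0,-0.03,0.0265,0,0,-0.03,0.0265,0,0,-0.03,0.0265,0,0,-0.03,0.0265,0,0], grip=0.0854)

```text
clock: 2.6
position: [519.9, 27.0, 430.9]
ee_rot: [-0.221, 0.975, 0.0, -0.0]
contact_force: [-0.1, -0.5, 0.9]
gripper_width: 85.5
grasp_force: 0.0
```

Run:
```python
from h import *
s=read_state();print(s['clock'],s['position'],s['ee_rot'],s['contact_force'])
im=get_image("wrist");c=get_calibration("wrist");np.savez("w1.npz",**{k:c[k] for k in("camera_matrix","cam_to_world")})
cv2.imwrite("pics/w1.png",im[:,:,::-1]);print(np.round(c["camera_matrix"]),np.round(c["cam_to_world"],3))
```

```text
2.6 [519.92184073  26.96968975 430.88630204] [-2.21152044e-01  9.75239246e-01  8.29568835e-05 -4.23241527e-04] [-0.11359866 -0.46480244  0.85201513]
[[320.   0. 255.]
 [  0. 320. 194.]
 [  0.   0.   1.]] [[-4.35000e-01  8.57000e-01  2.78000e-01  4.50075e+02]
 [ 9.01000e-01  4.13000e-01  1.35000e-01 -5.02900e+00]
 [ 1.00000e-03  3.09000e-01 -9.51000e-01  5.72338e+02]
 [ 0.00000e+00  0.00000e+00  0.00000e+00  1.00000e+00]]
```

View pics/w1.png

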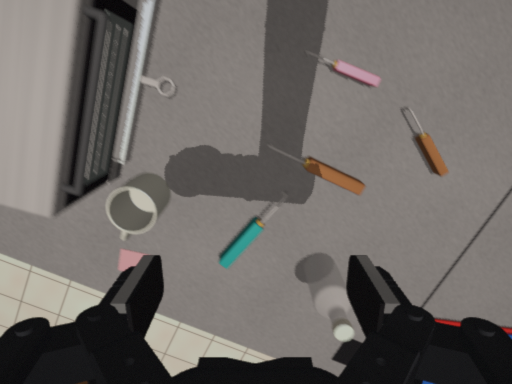

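The wrist view shows the ring at (167,86), the target handle at (334,176) with its hook at (271,148), the mug at (132,210) and the tray lip running along (150,0)-(120,160). Now I'll measure.

Run:
```python
from h import *
c=dict(np.load("w1.npz"));im=cv2.imread("pics/w1.png")
for b in blobs(brown(im))[:4]:
    q=cv2.minAreaRect(b);l=cv2.fitLine(b,cv2.DIST_L2,0,.01,.01).ravel()
    M=cv2.moments(b);m=(M['m10']/M['m00'],M['m01']/M['m00'])
    p=onz(c,*m,30);e=onz(c,m[0]+20*l[0],m[1]+20*l[1],30)-onz(c,m[0]-20*l[0],m[1]-20*l[1],30)
    bx=np.array([onz(c,*k,36) for k in cv2.boxPoints(q)])[:,:2]
    print(np.round(m,1),np.round(q[1],1),np.round(p,1),"yaw",np.degrees(np.arctan2(-e[1],-e[0])),[round(float(np.linalg.norm(bx[i]-bx[i-1])),1) for i in range(2)])
print("hook",onz(c,270,147.5,34))
g=cv2.cvtColor(im,cv2.COLOR_BGR2GRAY);k=6;cr=cv2.resize(g[66:106,140:190],None,fx=k,fy=k,interpolation=cv2.INTER_CUBIC)
m=(cr>135).astype(np.uint8)*255
cs,hi=cv2.findContours(m,cv2.RETR_CCOMP,cv2.CHAIN_APPROX_NONE)
for i,q in enumerate(cs):
    if cv2.contourArea(q)>150 and hi[0][i][3]>=0:
        (x,y),r=cv2.minEnclosingCircle(q);u,v=140+(x+.5)/k-.5,66+(y+.5)/k-.5;print("hole",u,v,r/k,cv2.contourArea(q),onz(c,u,v,34))
        for t in ("ellipse",cv2.fitEllipse(q)):print(t)
# tray front lip line: brightest along rows
pts=[]
for v in range(5,150,5):
    row=g[v,95:165].astype(float);w=np.where(row>170)[0]
    if len(w):pts.append((95+w.max(),v))
print(pts)
```

```text
[334.6 175.9] [60.4 12.3] [517.2 183.1  30. ] yaw -90.40050324405661 [108.8, 21.0]
[432.2 155. ] [43.5 12.6] [412.4 315.2  30. ] yaw -115.85778518094735 [80.3, 19.6]
hook [521.15046934  58.64665246  34.        ]
hole 164.58333333333334 85.41666666666667 7.340921401977539 4748.5 [ 505.370984   -136.91246479   34.        ]
ellipse
((150.671142578125, 120.17960357666016), (74.47689819335938, 82.21650695800781), 159.21661376953125)
[(np.int64(151), 5), (np.int64(150), 10), (np.int64(149), 15), (np.int64(148), 20), (np.int64(148), 25), (np.int64(147), 30), (np.int64(146), 35), (np.int64(145), 40), (np.int64(144), 45), (np.int64(143), 50), (np.int64(142), 55), (np.int64(141), 60), (np.int64(140), 65), (np.int64(139), 70), (np.int64(138), 75), (np.int64(138), 80), (np.int64(136), 85), (np.int64(136), 90), (np.int64(135), 95), (np.int64(134), 100), (np.int64(133), 105), (np.int64(132), 110), (np.int64(131), 115), (np.int64(130), 120), (np.int64(129), 125), (np.int64(128), 130), (np.int64(127), 135), (np.int64(126), 140), (np.int64(125), 145)]
```

Call:
arm_command(steps=[0,0,0,-0.161,0,0,0,-0.161,0,0,0,-0.161,0,0,0,-0.161,0,0,0,-0.161,0,0,0,-0.161,0,0,0,-0.16,0.014,0.003,0.05,0,0.014,0.003,0.05,0,0.014,0.002,0.06,0,0,0,0,0,0,0,0,0])

```text
clock: 4.15
position: [513.8, -16.1, 274.1]
ee_rot: [0.708, -0.707, 0.002, -0.002]
contact_force: [0.8, -0.6, 1.4]
gripper_width: 85.4
grasp_force: 0.0
```

Run:
```python
from h import *
s=read_state();print(s['clock'],s['position'],s['ee_rot'],s['joints'])
im=get_image("wrist");c=get_calibration("wrist");np.savez("w2.npz",**{k:c[k] for k in("camera_matrix","cam_to_world")})
cv2.imwrite("pics/w2.png",im[:,:,::-1]);print(np.round(c["cam_to_world"],3))
```

```text
4.15 [513.81022257 -16.14219466 274.1219683 ] [ 0.70766632 -0.70654265  0.00179691 -0.00162348] [ 0.28565898  0.1625809  -0.19209988  0.0017035  -1.21154272 -0.28466513]
[[-1.00000e+00 -4.00000e-03  4.00000e-03  5.13790e+02]
 [-3.00000e-03  9.50000e-01  3.11000e-01 -9.63300e+01]
 [-5.00000e-03  3.11000e-01 -9.50000e-01  4.17461e+02]
 [ 0.00000e+00  0.00000e+00  0.00000e+00  1.00000e+00]]
```

View pics/w2.png

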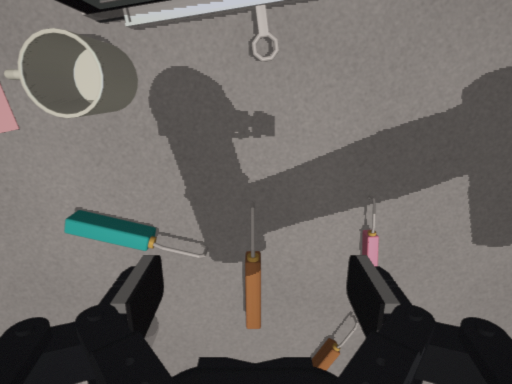

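The ring is clear at (264,46) with its stem up to (261,8). The tool's hook end is at (252,205) and its handle spans (253,255)-(253,328). The mug is at (65,75), and the lip edge runs (130,20)-(300,0).

```bash
cat > m2.py <<'E'
from h import *
import sys
w=sys.argv[1]
c=dict(np.load(w+".npz"));im=cv2.imread(f"pics/{w}.png");g=cv2.cvtColor(im,cv2.COLOR_BGR2GRAY)
for b in blobs(brown(im))[:2]:
    q=cv2.minAreaRect(b);bx=np.array([onz(c,*k,36)[:2] for k in cv2.boxPoints(q)])
    print("box36",np.round(bx,1).tolist(),"mean",bx.mean(0))
k=8
def hole(u0,v0,w,thr):
    cr=cv2.resize(g[v0:v0+w,u0:u0+w],None,fx=k,fy=k,interpolation=cv2.INTER_CUBIC)
    cs,hi=cv2.findContours((cr>thr).astype(np.uint8)*255,cv2.RETR_CCOMP,cv2.CHAIN_APPROX_NONE)
    for i,q in enumerate(cs):
        a=cv2.contourArea(q)/k/k
        if a>40 and hi[0][i][3]>=0:
            e=cv2.fitEllipse(q);u,v=[o+(t+.5)/k-.5 for o,t in zip((u0,v0),e[0])];print("hole",thr,round(u,1),round(v,1),np.round(np.array(e[1])/k,1),np.round(onz(c,u,v,34),1))
E
python3 - <<'E'
import sys;sys.argv=['','w2']
exec(open('m2.py').read())
for t in(120,135,150):hole(240,25,45,t)
# lip: lower edge of bright strip, per column
pts=[]
for u in list(range(140,240,6)):
    col=g[0:40,u].astype(float);v=np.where(col>150)[0]
    if len(v):pts.append((u,v.max()))
pts=np.array(pts,np.float32);l=cv2.fitLine(pts,cv2.DIST_HUBER,0,.01,.01).ravel();print(pts[::4].tolist(),l)
for z in(34,):
    a=onz(c,l[2]-50*l[0],l[3]-50*l[1],z);b=onz(c,l[2]+50*l[0],l[3]+50*l[1],z);d=b-a
    print("lip",a,b,np.degrees(np.arctan2(d[1],d[0])))
# rod centreline
for v in(206,212,220,230,240,248):
    row=g[v,240:268].astype(int);print(v,row.tolist())
for v in range(194,212):print(v,g[v,246:260].tolist())
E
```

```text
box36 [[526.7, 109.3], [509.4, 109.3], [508.5, 230.9], [527.4, 231.0]] mean [518.0051581  170.13100818]
box36 [[431.3, 294.2], [405.4, 248.8], [384.0, 268.3], [409.6, 314.9]] mean [407.54857643 281.51942612]
hole 120 265.7 46.1 [15.9 19.3] [ 503.8 -141.6   34. ]
hole 135 265.2 46.1 [18.6 21. ] [ 504.3 -141.6   34. ]
hole 150 265.1 46.1 [19.8 21.8] [ 504.4 -141.6   34. ]
[[140.0, 23.0], [164.0, 19.0], [188.0, 15.0], [212.0, 11.0], [236.0, 7.0]] [ 9.8639393e-01 -1.6439898e-01  1.8800000e+02  1.5000000e+01]
lip [ 640.48925521 -163.79370231   34.        ] [ 534.26521401 -179.55062957   34.        ] -171.5624581976117
206 [82, 82, 84, 85, 85, 84, 83, 82, 83, 83, 81, 79, 79, 75, 75, 81, 84, 85, 85, 84, 82, 82, 82, 82, 82, 82, 83, 82]
212 [83, 83, 83, 83, 83, 83, 81, 81, 83, 83, 85, 102, 107, 101, 84, 82, 83, 82, 81, 82, 83, 83, 83, 83, 84, 85, 84, 83]
220 [86, 86, 86, 83, 83, 82, 81, 81, 82, 82, 82, 102, 109, 103, 85, 81, 80, 81, 81, 82, 83, 83, 83, 81, 82, 84, 84, 84]
230 [84, 83, 84, 85, 84, 83, 81, 82, 83, 83, 84, 102, 110, 105, 88, 85, 84, 84, 82, 82, 83, 83, 81, 82, 84, 85, 86, 88]
24
[... 654 characters left out ...]
, 85, 86, 86, 86]
201 [81, 81, 83, 83, 82, 81, 78, 80, 81, 81, 85, 85, 86, 85]
202 [82, 82, 83, 84, 83, 82, 79, 76, 79, 81, 83, 84, 85, 84]
203 [82, 84, 85, 83, 81, 79, 78, 76, 76, 82, 85, 85, 85, 84]
204 [82, 83, 83, 83, 81, 79, 77, 75, 77, 83, 86, 87, 86, 85]
205 [82, 82, 82, 84, 81, 79, 78, 75, 76, 83, 85, 87, 86, 86]
206 [83, 82, 83, 83, 81, 79, 79, 75, 75, 81, 84, 85, 85, 84]
207 [83, 82, 84, 82, 80, 86, 91, 84, 76, 80, 83, 83, 83, 83]
208 [84, 84, 84, 84, 83, 100, 106, 100, 83, 81, 83, 85, 84, 84]
209 [86, 87, 86, 85, 85, 102, 107, 102, 84, 83, 86, 86, 84, 84]
210 [85, 86, 85, 85, 86, 102, 108, 102, 85, 83, 84, 84, 84, 82]
211 [83, 84, 84, 83, 86, 102, 108, 102, 84, 82, 83, 83, 82, 83]
```

Run:
```python
from h import *
c=dict(np.load("w2.npz"));im=cv2.imread("pics/w2.png")
for u,v,z in((252,207.5,36),(252,207.5,30),(252,201.5,8),(252,212,34),(252.1,248,34)):print(u,v,z,np.round(onz(c,u,v,z),1))
h=cv2.cvtColor(im,cv2.COLOR_BGR2HSV)
for v in list(range(244,264,1))+list(range(320,334)):print(v,im[v,253].tolist(),h[v,253].tolist())
for v in(270,300,320):
    w=np.where(brown(im)[v,230:280])[0]+230;print(v,w.min(),w.max(),onz(c,w.min()-.5,v,36),onz(c,w.max()+.5,v,36))
```

```text
252 207.5 36 [518.7  46.1  36. ]
252 207.5 30 [518.8  48.3  30. ]
252 201.5 8 [519.1  47.8   8. ]
252 212 34 [518.7  53.   34. ]
252.1 248 34 [518.6 104.4  34. ]
244 [101, 105, 110] [13, 21, 110]
245 [101, 104, 109] [11, 19, 109]
246 [101, 104, 109] [11, 19, 109]
247 [101, 104, 110] [10, 21, 110]
248 [101, 104, 110] [10, 21, 110]
249 [100, 104, 109] [13, 21, 109]
250 [96, 100, 104] [15, 20, 104]
251 [96, 99, 104] [11, 20, 104]
252 [95, 99, 104] [13, 22, 104]
253 [95, 99, 104] [13, 22, 104]
254 [96, 100, 105] [13, 22, 105]
255 [96, 100, 105] [13, 22, 105]
256 [92, 97, 104] [13, 29, 104]
257 [68, 86, 100] [17, 82, 100]
258 [46, 87, 111] [19, 149, 111]
259 [47, 95, 122] [19, 157, 122]
260 [48, 96, 124] [19, 156, 124]
261 [45, 92, 120] [19, 159, 120]
262 [36, 67, 96] [16, 159, 96]
263 [38, 63, 98] [13, 156, 98]
320 [64, 104, 156] [13, 150, 156]
321 [64, 103, 155] [13, 150, 155]
322 [63, 103, 155] [13, 151, 155]
323 [63, 103, 154] [13, 151, 154]
324 [63, 102, 154] [13, 151, 154]
325 [63, 103, 155] [13, 151, 155]
326 [63, 103, 155] [13, 151, 155]
327 [63, 103, 154] [13, 151, 154]
328 [75, 106, 150] [12, 127, 150]
329 [117, 126, 139] [12, 40, 139]
330 [127, 131, 138] [11, 20, 138]
331 [129, 133, 139] [12, 18, 139]
332 [127, 131, 137] [12, 19, 137]
333 [128, 132, 138] [12, 18, 138]
270 246 259 [527.5363959  136.70877777  36.        ] [508.50870159 136.60114939  36.        ]
300 246 259 [527.83900572 184.81360028  36.        ] [508.15660311 184.6899668   36.        ]
320 247 259 [526.61334591 218.75635933  36.        ] [507.90809525 218.63061223  36.        ]
```

Call:
arm_command(steps=[0.023,0.005,0,0,0.023,0.005,0,0,0,0,0,0,0,0,0,0])

```text
clock: 4.7
position: [503.1, -61.8, 273.2]
ee_rot: [0.708, -0.707, 0.001, -0.002]
contact_force: [0.8, 0.4, 0.0]
gripper_width: 85.4
grasp_force: 0.0
```

Run:
```python
from h import *
s=read_state();print(s['clock'],s['position'],s['ee_rot'])
im=get_image("wrist");c=get_calibration("wrist");np.savez("w3.npz",**{k:c[k] for k in("camera_matrix","cam_to_world")})
cv2.imwrite("pics/w3.png",im[:,:,::-1])
import sys;sys.argv=['','w3']
exec(open('m2.py').read())
for u0 in(235,245):
  for t in(135,150):hole(u0,65,50,t)
pts=[]
for u in list(range(110,235,6))+list(range(300,380,6)):
    col=g[0:85,u].astype(float);v=np.where(col>150)[0]
    if len(v):pts.append((u,v.max()))
pts=np.array(pts,np.float32);l=cv2.fitLine(pts,cv2.DIST_HUBER,0,.01,.01).ravel();print(pts[::3].tolist(),l)
a=onz(c,l[2]-50*l[0],l[3]-50*l[1],34);b=onz(c,l[2]+50*l[0],l[3]+50*l[1],34);d=b-a
print("lip",a,b,np.degrees(np.arctan2(d[1],d[0])))
cv2.imwrite("pics/w3c.png",cv2.resize(im[0:170,100:400],(780,442),interpolation=cv2.INTER_CUBIC))
```

```text
4.7 [503.12337196 -61.75277797 273.22780405] [ 0.70761043 -0.70659983  0.00120083 -0.00164982]
box36 [[527.3, 228.6], [525.7, 113.1], [506.5, 113.0], [506.5, 228.5]] mean [516.46551162 170.78151105]
hole 135 255.3 90.0 [17.8 19.3] [ 502.7 -141.8   34. ]
hole 150 255.3 90.0 [19. 20.] [ 502.8 -141.8   34. ]
hole 135 255.3 90.0 [17.8 19.3] [ 502.7 -141.8   34. ]
hole 150 255.3 90.0 [19. 20.] [ 502.8 -141.8   34. ]
[[110.0, 3.0], [128.0, 70.0], [146.0, 67.0], [164.0, 64.0], [182.0, 62.0], [200.0, 59.0], [218.0, 56.0], [300.0, 43.0], [318.0, 40.0], [336.0, 37.0], [354.0, 34.0], [372.0, 32.0]] [ 9.8768646e-01 -1.5644634e-01  2.6860001e+02  4.7799999e+01]
lip [ 542.4664611  -177.58486996   34.        ] [ 435.05040469 -193.4538596    34.        ] -171.59625902322426
```

View pics/w3c.png

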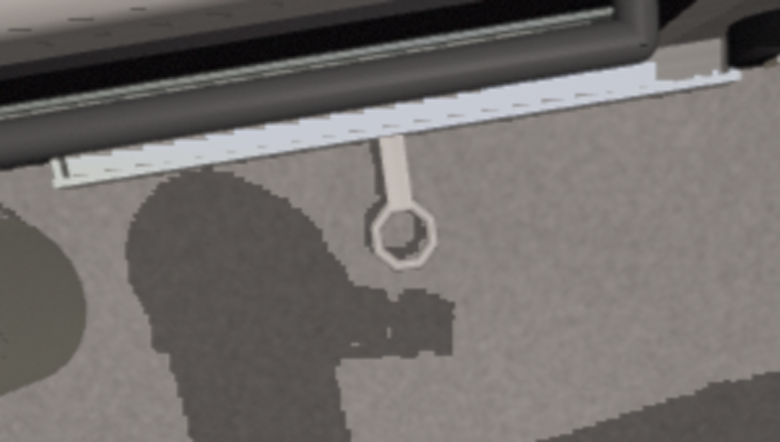

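The ring is at crop (404,235), empty and free, with the stem up to the lip. It measures (503,-142), 40 mm from the lip, which agrees with the given size. The pull direction is about (-0.146, 0.989). I'll go above the tool next.

Call:
arm_command(steps=[-0.04,-0.0025,0,0,-0.04,-0.0025,0.013,0,-0.04,-0.0025,0.015,0,-0.04,-0.0025,0.015,0,-0.04,-0.0025,0.015,0,-0.04,-0.0025,0.015,0,0,0,0,0,0,0,0,0])

```text
clock: 5.75
position: [516.7, 178.2, 198.7]
ee_rot: [0.708, -0.706, 0.0, -0.0]
contact_force: [0.2, 0.5, 0.9]
gripper_width: 85.4
grasp_force: 0.0
```

Run:
```python
from h import *
s=read_state();print(s['clock'],s['position'],s['ee_rot'])
im=get_image("wrist");c=get_calibration("wrist");np.savez("w4.npz",**{k:c[k] for k in("camera_matrix","cam_to_world")})
cv2.imwrite("pics/w4.png",im[:,:,::-1])
import sys;sys.argv=['','w4']
exec(open('m2.py').read())
cv2.imwrite("pics/w4c.png",im[:,:,::-1][:250,130:400].repeat(2,0).repeat(2,1))
```

```text
5.75 [516.73314919 178.18515417 198.68239147] [ 7.07881173e-01 -7.06331507e-01  1.41244267e-04 -1.66923036e-04]
box36 [[526.8, 123.2], [507.2, 123.1], [505.9, 230.5], [527.7, 230.5]] mean [516.92326879 176.82303087]
box36 [[447.5, 330.5], [416.9, 276.0], [396.7, 291.6], [426.7, 347.7]] mean [421.94688763 311.44183187]
```

View pics/w4c.png

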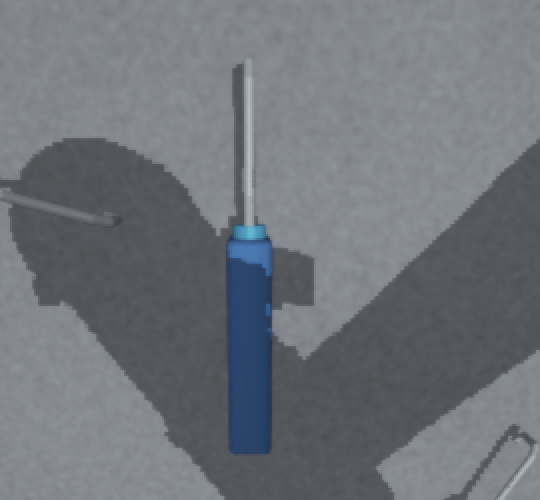

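Rod end at full-frame (254,30), handle centred at (255,173); the tool lies straight along the gripper's axis, handle middle (517,177). I'll descend and grip.

Call:
arm_command(steps=[0.001,0,0.04,0,0,0,0.04,0,0,0,0.04,0,0,0,0.035,0,0,0,0.02,0,0,0,0.0155,0,0,0,0,0,0,0,0,0])

```text
clock: 6.8
position: [517.4, 176.9, 8.8]
ee_rot: [0.707, -0.707, 0.0, -0.001]
contact_force: [-0.2, -0.1, 0.2]
gripper_width: 85.4
grasp_force: 0.0
```

Call:
arm_command(steps=[0,0,0,0,0,0,0,0,0,0,0,0,0,0,0,0,0,0,0,0,0,0,0,0], grip=0.0)

```text
clock: 7.55
position: [517.0, 176.9, 8.2]
ee_rot: [0.708, -0.707, 0.0, -0.0]
contact_force: [-0.6, 0.3, 4.4]
gripper_width: 20.9
grasp_force: 59.3
```

Run:
```python
from h import *
s=read_state();print(s['clock'],s['position'],s['ee_rot'],s['contact_force'],s['gripper_width'],s['grasp_force'])
c=dict(np.load("w4.npz"))
for z in(36,32):print(onz(c,254,29.3,z),onz(c,254.5,100,34))
im=cv2.imread("pics/w4.png");g=cv2.cvtColor(im,cv2.COLOR_BGR2GRAY);print(g[24:36,251:258])
```

```text
7.55 [516.96927842 176.90403084   8.203476  ] [ 7.07558278e-01 -7.06654853e-01  1.33501644e-04 -4.29468952e-04] [-0.64158917  0.31540201  4.44297132] 20.86597201385562 59.275644421577454
[517.60047949  47.8378451   36.        ] [517.05829694 106.19758039  34.        ]
[517.60609925  47.19207644  32.        ] [517.05829694 106.19758039  34.        ]
[[136 136 138 137 137 136 137]
 [136 137 137 136 135 135 136]
 [136 136 136 134 133 133 134]
 [137 136 134 132 130 130 133]
 [137 135 135 133 132 130 132]
 [136 133 148 151 142 133 132]
 [129 141 154 158 153 137 134]
 [121 139 155 158 153 139 136]
 [104 136 154 158 153 139 137]
 [100 136 154 158 153 140 138]
 [100 136 153 158 153 141 138]
 [100 136 154 158 154 140 136]]
```

The grip holds. I'll lift, carry to just above the ring and yaw to the oven's direction.

Call:
arm_command(steps=[0,0,-0.02,0,0,0,-0.03,0,0,0,-0.022,0,0.025,0.0045,0,0,0.028,0.005,0,0,0.028,0.005,0,0,0.028,0.005,0,0,0.028,0.005,0,-0.05,0.028,0.005,0,-0.05,0.03,0.008,0,-0.047,0,0,0,0,0,0,0,0])

```text
clock: 9.05
position: [482.9, -19.8, 79.0]
ee_rot: [0.757, -0.653, -0.001, 0.001]
contact_force: [0.2, -0.1, -0.4]
gripper_width: 21.2
grasp_force: 58.8
```

Run:
```python
from h import *
s=read_state();print(s['clock'],s['position'],s['ee_rot'],s['contact_force'],s['gripper_width'],s['grasp_force'])
X=R.from_quat(s['ee_rot']).as_matrix();print(np.round(X,3))
want=np.array([484.2,-17.7,60]);print("tool delta mm",X.T@(want-s['position']), "yaw err deg",-81.6-np.degrees(np.arctan2(X[1,0],X[0,0])))
ims=[]
for n in("scene","side"):
    im=get_image(n)[:,:,::-1];cv2.imwrite(f"pics/{n}5.png",im);ims.append(im)
a=cv2.resize(ims[0][150:225,160:310],(800,400),interpolation=cv2.INTER_CUBIC);b=cv2.resize(ims[1][170:215,150:290],(800,200*800//622),interpolation=cv2.INTER_CUBIC)
print(b.shape);cv2.imwrite("pics/c5.png",np.vstack([cv2.resize(a,(640,320)),cv2.resize(b,(640,206))]))
```

```text
9.05 [482.89294639 -19.78679692  79.04975169] [ 7.57011544e-01 -6.53400933e-01 -5.56914751e-04  6.57767188e-04] [ 0.15943211 -0.13470483 -0.44015843] 21.161760206198046 58.77037703990936
[[ 0.146 -0.989 -0.002]
 [-0.989 -0.146 -0.   ]
 [ 0.     0.002 -1.   ]]
tool delta mm [-1.87370228 -1.63080649 19.04693833] yaw err deg -0.002941804912680368
(257, 800, 3)
```

View pics/c5.png

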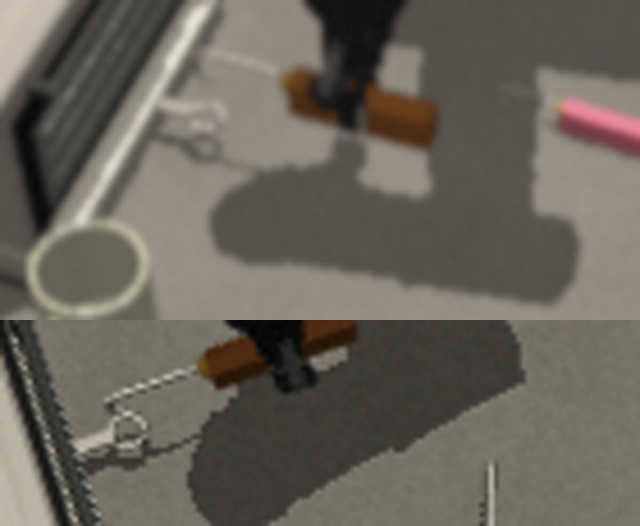

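Run:
```python
from h import *
a,b=get_calibration("scene"),get_calibration("side")
print("rodend",tri([ray(a,208,162.2),ray(b,173.4,188.1)]))
print("ring",tri([ray(a,208.8,177.7),ray(b,178.4,194.7)]))
p=np.array([482.9,-19.8,79.05]);d=np.array([.146,-.989,0]);print("expect",p+131*d+[0,0,26])
```

```text
rodend (array([ 501.59482891, -140.57793631,  100.9554897 ]), [5.29694143890629, 5.296941438906206])
ring (array([ 507.78256316, -136.05985631,   37.30454987]), [2.193157702088108, 2.1931577020881203])
expect [ 502.026 -149.359  105.05 ]
```

Call:
arm_command(steps=[-0.001,-0.0008,0.01,0,-0.001,-0.0008,0.01,0,0,0,0.01,0,0,0,0.004,0,0,0,0,0,0,0,0,0])

```text
clock: 9.9
position: [485.3, -17.0, 46.0]
ee_rot: [0.757, -0.653, 0.0, -0.0]
contact_force: [0.5, -0.5, -1.9]
gripper_width: 21.1
grasp_force: 58.8
```

Call:
arm_command(steps=[0,0,0.002,0,0,0,0.002,0,0,0,0,0,0,0,0,0])

```text
clock: 10.4
position: [485.1, -17.0, 41.8]
ee_rot: [0.757, -0.653, 0.0, -0.0]
contact_force: [0.6, 0.3, -0.8]
gripper_width: 20.9
grasp_force: 58.8
```

Call:
arm_command(steps=[0.0005,0.001,0.002,0,0,0,0.002,0,0,0,0,0])

```text
clock: 10.78
position: [484.0, -17.8, 37.6]
ee_rot: [0.757, -0.653, -0.0, 0.0]
contact_force: [0.4, 0.3, -1.4]
gripper_width: 21.3
grasp_force: 58.8
```

Call:
arm_command(steps=[0,0,0.002,0,0,0,0.002,0,0,0,0,0])

```text
clock: 11.15
position: [484.0, -17.7, 33.6]
ee_rot: [0.757, -0.653, -0.0, 0.0]
contact_force: [-0.6, -0.2, -1.1]
gripper_width: 21.2
grasp_force: 58.8
```

Call:
arm_command(steps=[0,0,0.003,0,0,0,0.0025,0,0,0,0,0])

```text
clock: 11.52
position: [483.9, -17.7, 28.0]
ee_rot: [0.757, -0.653, -0.0, 0.0]
contact_force: [-0.9, -0.1, -2.0]
gripper_width: 21.1
grasp_force: 58.8
```

Call:
arm_command(steps=[-0.004,0,0,0,-0.004,0,0,0,-0.003,0,0,0,-0.003,0,0,0,-0.003,0,0,0,-0.003,0,0,0,-0.003,0,0,0,-0.003,0,0,0])

```text
clock: 12.52
position: [480.3, 8.2, 28.3]
ee_rot: [0.757, -0.653, 0.0, 0.0]
contact_force: [0.6, -2.4, -1.0]
gripper_width: 20.7
grasp_force: 58.8
```

Run:
```python
from h import *
s=read_state();print(s['clock'],s['position'],s['ee_rot'],s['contact_force'])
ims=[get_image(n)[:,:,::-1] for n in("scene","side")]
for n,i in zip(("scene","side"),ims):cv2.imwrite(f"pics/{n}6.png",i)
a=cv2.resize(ims[0][150:225,160:310],(640,320),interpolation=cv2.INTER_CUBIC);b=cv2.resize(ims[1][165:215,150:290],(640,229),interpolation=cv2.INTER_CUBIC)
cv2.imwrite("pics/c6.png",np.vstack([a,b]))
```

```text
12.525 [480.27239486   8.21509813  28.31930731] [ 7.57455937e-01 -6.52886287e-01  3.21023787e-06  1.21202010e-06] [ 0.60846392 -2.43707226 -1.01646419]
```

View pics/c6.png

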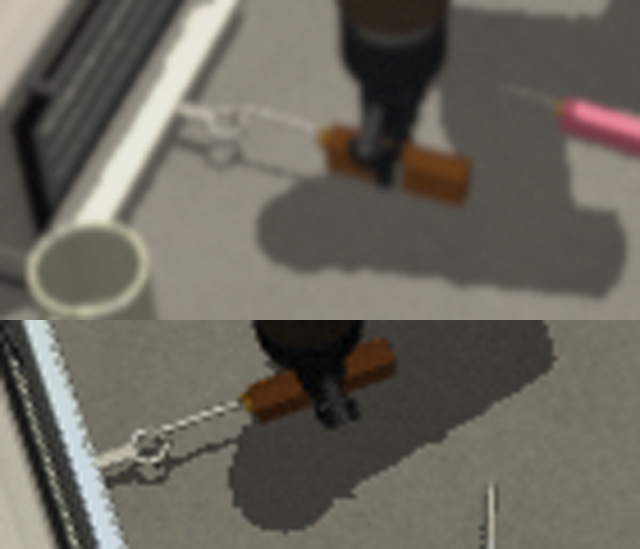

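The hook is in the ring: in the side crop the rod ends at (150,435) inside it, and the tray has come out about 16 mm with only 2.4 N of drag. I'll draw on in short steps, watching the force.

Call:
arm_command(steps=[-0.0025,0,0,0,-0.0025,0,0,0,-0.0025,0,0,0,-0.0025,0,0,0,-0.001,0,0,0])

```text
clock: 13.25
position: [478.7, 19.1, 28.3]
ee_rot: [0.758, -0.653, -0.0, 0.0]
contact_force: [0.4, -1.5, -2.0]
gripper_width: 20.8
grasp_force: 58.8
```

Call:
arm_command(steps=[-0.0015,0,0,0,-0.0015,0,0,0])

```text
clock: 13.5
position: [478.2, 21.9, 28.3]
ee_rot: [0.757, -0.653, -0.0, 0.0]
contact_force: [0.6, -1.5, -1.4]
gripper_width: 21.1
grasp_force: 58.8
```

Call:
arm_command(steps=[-0.0015,0,0,0,-0.0015,0,0,0])

```text
clock: 13.75
position: [477.8, 24.9, 28.3]
ee_rot: [0.757, -0.653, -0.0, -0.0]
contact_force: [-0.3, -2.1, -1.1]
gripper_width: 21.0
grasp_force: 58.8
```

Call:
arm_command(steps=[-0.0015,0,0,0,-0.0015,0,0,0])

```text
clock: 14.0
position: [477.3, 27.9, 28.3]
ee_rot: [0.757, -0.653, -0.0, -0.0]
contact_force: [0.8, -1.4, -0.9]
gripper_width: 20.8
grasp_force: 58.8
```

Call:
arm_command(steps=[-0.0015,0,0,0,-0.0015,0,0,0])

```text
clock: 14.25
position: [476.9, 30.9, 28.3]
ee_rot: [0.757, -0.653, -0.0, 0.0]
contact_force: [-0.1, -1.4, -1.2]
gripper_width: 21.0
grasp_force: 58.8
```

Call:
arm_command(steps=[-0.0015,0,0,0,-0.0015,0,0,0])

```text
clock: 14.5
position: [476.4, 33.9, 28.3]
ee_rot: [0.757, -0.653, 0.0, -0.0]
contact_force: [-0.5, -2.4, -1.2]
gripper_width: 21.0
grasp_force: 58.8
```

Call:
arm_command(steps=[-0.0015,0,0,0,-0.0015,0,0,0])

```text
clock: 14.75
position: [476.0, 36.8, 28.3]
ee_rot: [0.757, -0.653, -0.0, -0.0]
contact_force: [-0.1, -2.1, -0.9]
gripper_width: 21.4
grasp_force: 58.8
```

Call:
arm_command(steps=[-0.0015,0,0,0,-0.0015,0,0,0])

```text
clock: 15.0
position: [475.5, 39.8, 28.3]
ee_rot: [0.757, -0.653, -0.0, 0.0]
contact_force: [-0.4, -2.7, -0.7]
gripper_width: 20.7
grasp_force: 58.8
```

Call:
arm_command(steps=[-0.0015,0,0,0,-0.0015,0,0,0])

```text
clock: 15.25
position: [475.1, 42.7, 28.3]
ee_rot: [0.757, -0.653, 0.0, -0.0]
contact_force: [-0.1, -1.5, -0.6]
gripper_width: 21.3
grasp_force: 58.8
```

Call:
arm_command(steps=[-0.0015,0,0,0,-0.0015,0,0,0])

```text
clock: 15.5
position: [474.7, 45.7, 28.3]
ee_rot: [0.757, -0.653, -0.0, 0.0]
contact_force: [-0.1, -1.5, -1.0]
gripper_width: 21.4
grasp_force: 58.8
```

Call:
arm_command(steps=[-0.0015,0,0,0,-0.0015,0,0,0])

```text
clock: 15.75
position: [474.2, 48.7, 28.3]
ee_rot: [0.757, -0.653, -0.0, 0.0]
contact_force: [0.3, -1.5, -0.7]
gripper_width: 21.2
grasp_force: 58.8
```

Call:
arm_command(steps=[-0.0015,0,0,0,-0.0015,0,0,0])

```text
clock: 16.0
position: [473.8, 51.6, 28.3]
ee_rot: [0.757, -0.653, -0.0, 0.0]
contact_force: [0.2, -2.4, -1.3]
gripper_width: 21.2
grasp_force: 58.8
```

Call:
arm_command(steps=[-0.0015,0,0,0,-0.0015,0,0,0])

```text
clock: 16.25
position: [472.9, 53.8, 28.2]
ee_rot: [0.758, -0.653, -0.0, 0.001]
contact_force: [1.4, -7.9, -1.5]
gripper_width: 21.4
grasp_force: 58.7
```

The buffer is reached. I'll let it settle and then lean in gently.

Call:
arm_command(steps=[0,0,0,0,0,0,0,0])

```text
clock: 16.5
position: [473.0, 53.8, 28.2]
ee_rot: [0.757, -0.653, -0.0, 0.001]
contact_force: [1.4, -6.1, -1.1]
gripper_width: 20.9
grasp_force: 58.8
```

Call:
arm_command(steps=[-0.0006,0,0,0,-0.0006,0,0,0,0,0,0,0])

```text
clock: 16.88
position: [472.6, 54.4, 28.1]
ee_rot: [0.758, -0.653, -0.0, 0.001]
contact_force: [1.9, -8.7, -1.9]
gripper_width: 21.0
grasp_force: 58.7
```

Call:
arm_command(steps=[-0.0008,0,0,0,-0.0007,0,0,0,0,0,0,0,0,0,0,0])

```text
clock: 17.38
position: [472.1, 55.2, 28.0]
ee_rot: [0.758, -0.653, -0.0, 0.002]
contact_force: [2.8, -10.4, -1.8]
gripper_width: 20.7
grasp_force: 58.7
```

Call:
arm_command(steps=[-0.0008,0,0,0,-0.0008,0,0,0,0,0,0,0,0,0,0,0])

```text
clock: 17.88
position: [471.5, 56.2, 27.9]
ee_rot: [0.758, -0.653, -0.0, 0.003]
contact_force: [3.0, -13.7, -2.2]
gripper_width: 21.4
grasp_force: 58.7
```

That gives about 13 to 14 N. I'll hold for a moment.

Call:
arm_command(steps=[0,0,0,0,0,0,0,0,0,0,0,0,0,0,0,0,0,0,0,0,0,0,0,0])

```text
clock: 18.62
position: [471.5, 56.2, 27.9]
ee_rot: [0.758, -0.653, -0.0, 0.003]
contact_force: [3.1, -14.2, -2.2]
gripper_width: 21.4
grasp_force: 58.7
```

Call:
arm_command(steps=[0.0006,0,0,0,0,0,0,0,0,0,0,0,0,0,0,0])

```text
clock: 19.12
position: [471.7, 55.8, 28.0]
ee_rot: [0.758, -0.653, -0.0, 0.002]
contact_force: [3.0, -13.3, -2.0]
gripper_width: 21.0
grasp_force: 58.7
```

Call:
arm_command(steps=[0.0015,0,0,0,0.0015,0,0,0,0.0015,0,0,0,0.0015,0,0,0,0.0015,0,0,0,0.0015,0,0,0,0,0,0,0])

```text
clock: 20.0
position: [474.3, 49.5, 28.3]
ee_rot: [0.757, -0.653, 0.0, -0.0]
contact_force: [0.9, 0.8, -0.5]
gripper_width: 20.9
grasp_force: 58.8
```

Call:
arm_command(steps=[0.002,0,0,0,0.002,0,0,0,0.002,0,0,0,0,0,0,0])

```text
clock: 20.5
position: [475.0, 43.2, 28.3]
ee_rot: [0.757, -0.653, -0.0, 0.0]
contact_force: [0.5, 0.8, -0.7]
gripper_width: 20.9
grasp_force: 58.8
```

Call:
arm_command(steps=[0,0,-0.002,0,0,0,-0.002,0,0,0,-0.002,0,0,0,0,0])

```text
clock: 21.0
position: [475.2, 43.4, 34.6]
ee_rot: [0.757, -0.653, 0.0, -0.0]
contact_force: [-0.2, -0.2, -1.6]
gripper_width: 21.2
grasp_force: 58.8
```

Call:
arm_command(steps=[0,0,-0.002,0,0,0,-0.002,0,0,0,0,0])

```text
clock: 21.38
position: [475.2, 43.4, 38.5]
ee_rot: [0.757, -0.653, 0.0, -0.0]
contact_force: [0.7, 0.1, -1.4]
gripper_width: 20.8
grasp_force: 58.8
```

Call:
arm_command(steps=[0,0,-0.003,0,0,0,-0.003,0,0,0,-0.003,0,0,0,-0.006,0,0,0,-0.01,0,0,0,0,0])

```text
clock: 22.12
position: [475.8, 43.7, 64.4]
ee_rot: [0.758, -0.653, 0.001, -0.001]
contact_force: [0.1, -0.7, -1.7]
gripper_width: 21.1
grasp_force: 58.9
```

Run:
```python
from h import *
s=read_state();print(s['clock'],s['position'],s['ee_rot'],s['contact_force'])
ims=[get_image(n)[:,:,::-1] for n in("scene","side")]
for n,i in zip(("scene","side"),ims):cv2.imwrite(f"pics/{n}7.png",i)
a=cv2.resize(ims[0][140:265,160:360],(560,350),interpolation=cv2.INTER_CUBIC);b=cv2.resize(ims[1][145:230,150:310],(470,250),interpolation=cv2.INTER_CUBIC)
cv2.imwrite("pics/c7.png",np.vstack([a,cv2.copyMakeBorder(b,0,0,0,90,0)]))
```

```text
22.125 [475.81047386  43.65497051  64.42631488] [ 7.57516454e-01 -6.52814758e-01  6.07691053e-04 -1.15898285e-03] [ 0.05709862 -0.67136448 -1.70152578]
```

View pics/c7.png

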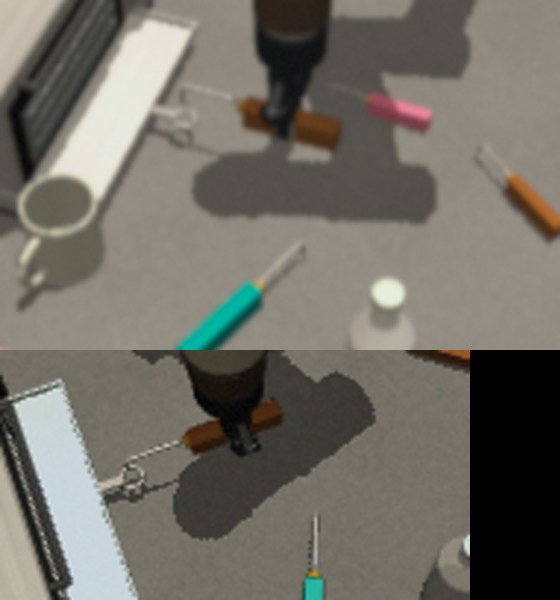

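The hook is free above the ring, and the tray is standing well out with the mug untouched. I'll carry the tool back to its original clear spot.

Call:
arm_command(steps=[-0.01,-0.005,-0.01,0,-0.0208,-0.01,-0.006,0,-0.025,-0.012,0,0,-0.025,-0.012,0,0,-0.025,-0.012,0,0,-0.02,-0.0092,0,0.05,0,0,0,0.05,0,0,0,0.047,0,0,0.02,0,0,0,0.025,0,0,0,0.01,0,0,0,0,0,0,0,0,0])

```text
clock: 23.85
position: [516.7, 177.3, 25.1]
ee_rot: [0.708, -0.707, 0.0, -0.001]
contact_force: [0.4, 0.4, -0.7]
gripper_width: 20.9
grasp_force: 58.9
```

Call:
arm_command(steps=[0,0,0.005,0,0,0,0.005,0,0,0,0.003,0,0,0,0.0015,0,0,0,0,0,0,0,0,0])

```text
clock: 24.6
position: [516.1, 176.7, 9.9]
ee_rot: [0.707, -0.707, 0.0, -0.0]
contact_force: [0.7, 1.2, -1.4]
gripper_width: 21.0
grasp_force: 58.9
```

Call:
arm_command(steps=[0,0,0.001,0,0,0,0.001,0,0,0,0,0,0,0,0,0])

```text
clock: 25.1
position: [516.1, 176.7, 8.2]
ee_rot: [0.708, -0.707, 0.0, -0.0]
contact_force: [-1.3, -0.3, 4.0]
gripper_width: 20.7
grasp_force: 59.4
```

The underside is on the table at the same height as at the pick. I'll release, rise and check.

Call:
arm_command(steps=[0,0,0,0,0,0,0,0,0,0,0,0,0,0,0,0,0,0,0,0,0,0,0,0], grip=0.0854)

```text
clock: 25.85
position: [516.0, 176.6, 7.8]
ee_rot: [0.707, -0.707, 0.0, -0.0]
contact_force: [0.2, 0.7, 0.3]
gripper_width: 86.0
grasp_force: 0.0
```

Call:
arm_command(steps=[0,0,-0.01,0,0,0,-0.02,0,0,0,-0.04,0,0,0,-0.04,0,0,0,-0.04,0,0,0,-0.04,0,0,0,0,0,0,0,0,0])

```text
clock: 26.85
position: [515.4, 176.4, 197.8]
ee_rot: [0.707, -0.707, -0.0, 0.0]
contact_force: [-0.2, 0.5, -0.8]
gripper_width: 85.3
grasp_force: 0.0
```

Run:
```python
from h import *
s=read_state();print(s['clock'],s['position'],s['contact_force'],s['gripper_width'])
im=get_image("wrist");c=get_calibration("wrist");np.savez("w8.npz",**{k:c[k] for k in("camera_matrix","cam_to_world")})
cv2.imwrite("pics/w8.png",im[:,:,::-1])
import sys;sys.argv=['','w8']
exec(open('m2.py').read())
for t in(135,150):hole(235,0,60,t)
# mug / soap / jar drift between first and last pictures
a=cv2.imread("pics/side0.png");b=get_image("side")[:,:,::-1]
for nm,(x0,x1,y0,y1) in dict(mug=(180,212,230,272),soap=(292,322,203,240),jar=(50,85,168,202)).items():
    t=a[y0+4:y1-4,x0+4:x1-4];r=cv2.matchTemplate(np.ascontiguousarray(b[y0-4:y1+4,x0-4:x1+4]),t,cv2.TM_CCOEFF_NORMED);_,m,_,l=cv2.minMaxLoc(r);print(nm,round(m,3),l[0]-8,l[1]-8)
```

```text
26.85 [515.42016935 176.40976753 197.75862984] [-0.17876988  0.4536907  -0.84160434] 85.32857295599128
box36 [[525.7, 123.2], [506.2, 123.2], [505.0, 230.3], [526.7, 230.3]] mean [515.89181237 176.74743551]
box36 [[446.9, 329.6], [415.9, 274.3], [395.3, 290.2], [425.8, 347.1]] mean [420.9495969  310.29157148]
mug 0.996 0 0
soap 0.999 0 0
jar 0.89 0 0
```

```bash
python3 -c "
from bench import *
print(job_done())"
```

```text
the job is handed in; nothing more can be done
None
```

The crumb tray is drawn out to its hidden stop, leaned on at about 13–14 N (highest reading about 14.5 N), and left out; the hook tool stands back in its original spot, mug, jar and soap show no shift in the side view, and the job was handed in at about 27 s.

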